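Mesh a bicycle cassette onto its splined hub

TASK

Pick up the bicycle sprocket cassette from the bench and fit it, narrow end up, onto the splined driver of the hub that stands upright in the vise: rest it on the splines and rock it gently until the teeth mesh, never forcing it, then slide it down fully home against the hub's shoulder. Keep hold of it until it is home, do not let it drop, then let go and leave the other tools where they lie.

Things in the scene. Friction and masses are not known exactly. Their poses are not given: they have to be found in the camera images.
- cassette: Steel bicycle sprocket cassette, 34 mm high, 0.2 to 0.4 kg, lying flat, wide end down. Origin: on the bore axis at the underside; z up the axis. Sprockets: 88 mm across at the bottom, 64 up to z 13.5 mm. Through bore 36 mm, with 6 inward teeth (z 0 to 22 mm, 6.3 mm wide, tips on a 27 mm circle) at +-37, +-83 and +-157 deg from the x axis: a wide gap on x, then wide and narrow in turn.
- cassette_grip (a point): Centre of the cassette's narrow top collar, 24 mm above its origin, same axes. The collar reaches from z 14 to 34 mm above the origin, 46 mm across flats; it is 12-sided with one flat facing the x axis, then every 30 deg. Grip it here from above, fingertips at or above 15 mm over the cassette's underside.
- vise: Blue bench vise fixed to the bench, base 130 x 110 mm; black knob on its -x side reaches 110 mm from the origin (not used). Origin: bench level under the hub axis, z up. A bicycle hub stands upright in the jaws, fixed: flange 60 mm across with top at z 123 mm, 42 mm shoulder to z 128, highest point (axle end) z 164. More than 75 N between cassette and vise or hub ruins the teeth.
- hub_seat (a point): Point on the vertical hub axis, in the top face of the hub's shoulder, 128 mm above the bench: the cassette's origin belongs here when fully home. The splined driver rises from here. Unmeshed, the cassette stops on the tooth ends 22 mm above this point; meshed, it slides freely down to it. This point's yaw is the vise's and tells nothing of the driver's angle.
- spline_top (a point): On the hub axis at the tooth tops, 22 mm above hub_seat. Driver: 6 brass teeth, alternately 9.2 and 2.8 mm wide, every 60 deg, 32 mm over tips, core 24 mm; above them a plain nose, tapering to 18 mm across 8 mm up. Its angle varies and is NOT measured. It meshes every 120 deg: at some angle within +-60 deg of any start, play about +-4 deg. It is stiff: below 0.5 N m it does not turn.
- screwdriver: Bystander: red-handled screwdriver, 190 mm long, lying along its x axis. Leave alone.
- wrench: Bystander: steel wrench, 200 mm long, lying along its x axis. Leave alone.
- mallet: Bystander: mallet with blue head, 215 mm long along its x axis, head 85 mm wide and 48 mm high. Leave alone.
- socket_rail: Bystander: aluminium rail 200 x 26 mm with six upright sockets, 34 mm high, along its x axis. Leave alone.
There are look-alikes about, which are no part of the job. Of the things shaped like the vise, the blue one is meant.

How it is judged:
By the outcome, as a careful person would: the job done as asked, in the order asked, and still so for the second after the job is handed in, with the robot touching nothing.
It also fails if it takes over 72 s, if anything falls off the work surface, if the arm or the gripper's body presses on something with over 40 N, if the wrist force passes 120 N, or if a joint passes its speed limit or range.

ROBOT

A 6-joint arm with a two-finger parallel gripper is mounted at the origin on the work surface. World frame = base frame: x ahead of the robot, y to its left, z up, the work surface at z = 0. Lengths are in m, angles in rad, forces in N, time in s.
With the tool pointing down it reaches from about 0.425 to 0.95 m from the base axis. Payload 3.5 kg.
Tool frame: the origin (TCP) lies at the very end of the fingers, on their centre line; the grasp point (between the pads) lies 19 mm behind it; z points along the fingers, y is the line along which they close (so a half turn about z gives the same grasp; the last joint's range is limited). The gripper opens to 85 mm and grips with 20 to 120 N. Pads are 22 mm wide; open, the fingers measure 114 mm over their backs; the gripper's body (76 mm by 85 mm) begins 54 mm behind the grasp point. The pads swing forward as they close: fully open they stand 13 mm farther back than shut.
Start: joints at [1.009, 0.286, 1.577, -0, 1.279, -0.15], TCP at [0.27, 0.619, 0.231] pointing down, gripper open.
Joint ranges: [-2.77, 2.77], [-0.9, 2.22], [0.21, 2.48], [-1.53, 4.67], [0.24, 2.81], [-2.84, 2.84]. Speed limits (rad/s): [2.79, 2.79, 3.14, 3.14, 3.14, 3.14].

INTERFACE

Orientations are given as a unit quaternion [x, y, z, w].
In Python, from plant import ctrl gives the robot as it stands.
- The arm moves only by the tool carry_out, never from a script. Its argument "deltas" is one flat list of numbers, 6 for each row, row after row: the shift along the tool's x, y, z in m, then the turn, a rotation vector about the tool's x, y, z in rad. A call has 1 to 5 rows; each row is the pose to reach, as a shift and turn from the pose commanded when the call began, along the tool's axes at that moment; what a row does not reach only later rows make up. A row lasts 1/8 s, in which the tool goes at most 62.5 mm and 10.7 degrees, less where a joint would pass 70% of its speed; a pose out of reach is approached as far as the arm can. A call with a gripper value outside its range is refused whole. "grip" is the opening in per cent of the stroke, from 0 (shut) to 100 (fully open), set as the call begins (left out, the last holds). The fingers move at their own pace and stop on an object; "grip_force" is the grip in N (left out, the last holds). Time passes only in rows, so rows that repeat a pose let the fingers close. It gives the time, the measured TCP pose, the force, the opening and the grip force at its end, in the units of the state.
- ctrl.get_state(): the state, without advancing time (a new reading comes with each control period).
- ctrl.read_camera(name): name is "scene" or "top" or "wrist"; returns (picture, depth): 400x640x3 uint8, red, green, blue; 400x640 float32, m along the optical axis (not along the pixel's ray), 0 where there is no reading.
- ctrl.camera_model(name): a dict with "intrinsics" (3x3 intrinsics, pixels), "extrinsics" (4x4, takes a point from world to camera coordinates); the wrist camera has in their place "hand_eye" (4x4, takes a point from camera to tool coordinates, whose origin is the TCP and whose axes are the flange's). Camera axes: x right, y down, z forward; pixel columns grow to the right and rows downward; lengths in m; the calibration is good to about 2 mm. The wrist camera is an equidistant fisheye: a pixel r from the principal point sees the ray r / f radians off the axis. A picture is of the moment at which its call begins: read the wrist's pose just before it. camera_model takes no time and is no camera call.
- ctrl.sign_off(): hands the job in; it is judged then, once.
Trained networks look in the newest picture that a camera, given by its name, has taken for a name from the list of things; names that differ only in an ending like _2 or _b are one class to them, and where a whole thing is asked for, a point or a joint stands for the part that bears it (a point fixed in the world has none). Each returns a list of dicts, best first, with "score" (0 to 1); they miss things now and then, are a little off and sometimes report something else, mostly with a low value. They report only what shows in the picture. A call takes as long as a camera call. They do not tell look-alikes from the thing itself.
- ctrl.find_in(camera, query): "uv" ([column, row] in pixels, amid what is visible of it).
The state is a dict: "time": time; "qpos": joint angles; "dq": joint speeds; "joint_efforts": joint torques, N m; "eef_pos": TCP position; "tcp_rot": TCP orientation; "contact_force": force on the tool from outside, world axes, zero at the start; "wrist_torque": the same for the moment, N m; "opening": opening from 0.0 (shut) to 1.0 (fully open); "finger_force": force on a finger pad.
Only numpy, scipy, OpenCV 4.12 (cv2) and the standard library are available. Lean on these libraries where they do the work, as an engineer would, in place of code of your own. Each camera call takes 0.05 s, during which the arm holds its last target. There are 200 camera calls.

## Working session

There is one attempt and no reset: what is moved stays moved. The work goes in short steps, Python scripts to look and compute and a tool call to move; the robot and the scene stay as the last step left them, time stands still between calls to the robot, and variables do not carry over. Pictures are saved under pics/ and viewed, at most 10 in all, crops included, and the job is handed in when it is done.

Besides the shell and the picture viewer there is one more tool, called after "Request:" as name(argument=value, ...) on one line, values as JSON. carry_out: Moves the arm, as the interface text tells. Its arguments: {"type":"object","properties":{"deltas":{"type":"array"},"grip":{"type":"number"},"grip_force":{"type":"number"}},"required":["deltas"]}

```bash
mkdir -p pics; ls
cat > h.py <<'E'
import numpy as np, cv2
from plant import ctrl
from scipy.spatial.transform import Rotation as R
def cam(name):
    im,d=ctrl.read_camera(name); return im,d,ctrl.camera_model(name)
def save(p,im): cv2.imwrite(p,im[:,:,::-1])
def world(m,u,v,z):  # static cam pixel+depth -> world
    K=np.array(m["intrinsics"]);E=np.array(m["extrinsics"])
    p=np.stack([(u-K[0,2])/K[0,0]*z,(v-K[1,2])/K[1,1]*z,z,np.ones_like(z)],-1)
    return (p@np.linalg.inv(E).T)[...,:3]
def cloud(m,d):
    v,u=np.mgrid[:d.shape[0],:d.shape[1]].astype(float); return world(m,u,v,d.astype(float))
E
python3 - <<'E'
from h import *
print(ctrl.get_state())
a,da,ma=cam("top"); b,db,mb=cam("scene")
save("pics/top.png",a);save("pics/scene.png",b)
np.savez("s0.npz",da=da,db=db,a=a,b=b)
for n,m,d in(("top",ma,da),("scene",mb,db)):
    print(m)
    for q in("cassette","vise"):
        for r in ctrl.find_in(n,q):
            u,v=r["uv"]; z=np.array(float(d[int(v),int(u)]))
            print(n,q,r,world(m,u,v,z).round(3))
E
```

```text
pics
{'time': 0.0, 'qpos': array([ 1.00895101e+00,  2.87213086e-01,  1.57815610e+00, -4.36273975e-05,
        1.27858140e+00, -1.50018229e-01]), 'dq': array([ 5.48873644e-04, -9.60574943e-05, -1.90539948e-04, -1.23691400e-03,
        9.21262819e-04, -2.37217665e-05]), 'joint_efforts': array([-8.08984896e-05, -4.05990958e+01, -2.92619240e+01, -9.75078228e-05,
        5.88705720e-03, -1.53202016e-06]), 'eef_pos': array([0.26983799, 0.61801425, 0.22992686]), 'tcp_rot': array([ 2.04455171e-01,  9.78875218e-01, -1.11235003e-03, -3.91255279e-04]), 'contact_force': array([-0.22911411, -0.23038301, -0.99368993]), 'wrist_torque': array([0.00201023, 0.04088237, 0.00013746]), 'finger_force': 0.0, 'opening': 0.9989433627690321}
{'intrinsics': array([[380.69940731,   0.        , 319.36408239],
       [  0.        , 380.69940731, 207.80380175],
       [  0.        ,   0.        ,   1.        ]]), 'extrinsics': array([[-0.02591159, -0.99952905,  0.01643995,  0.04030868],
       [-0.98395977,  0.0225975 , -0.17695345,  0.55424523],
       [ 0.17649861, -0.0207614 , -0.98408191,  1.27380627],
       
[... 632 characters left out ...]
       ]]), 'extrinsics': array([[-0.68122848,  0.73205597, -0.00467039,  0.36113726],
       [ 0.44534131,  0.40934042, -0.79631121, -0.18487317],
       [-0.5810326 , -0.54454979, -0.60486912,  1.56428128],
       [ 0.        ,  0.        ,  0.        ,  1.        ]])}
scene cassette {'uv': [373.2, 248.8], 'score': 0.7} [0.518 0.211 0.033]
scene vise {'uv': [395.7, 204.2], 'score': 0.87} [0.361 0.17  0.072]
scene vise {'uv': [247.0, 184.4], 'score': 0.85} [ 0.583 -0.215  0.075]
scene vise {'uv': [233.3, 254.0], 'score': 0.75} [ 0.805 -0.004  0.076]
scene vise {'uv': [316.7, 177.4], 'score': 0.73} [ 0.409 -0.089  0.072]
scene vise {'uv': [260.9, 147.0], 'score': 0.57} [ 0.399 -0.359  0.073]
```

View pics/top.png

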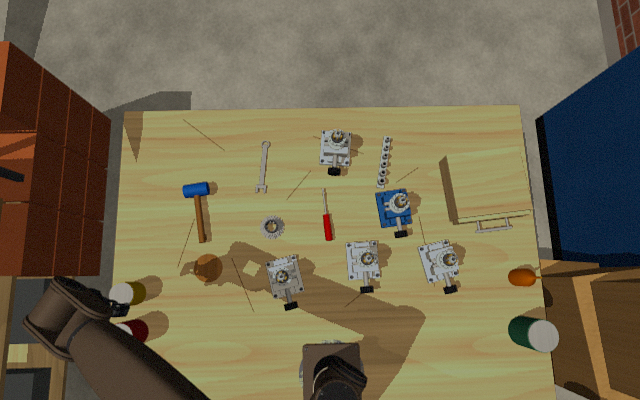

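View pics/scene.png

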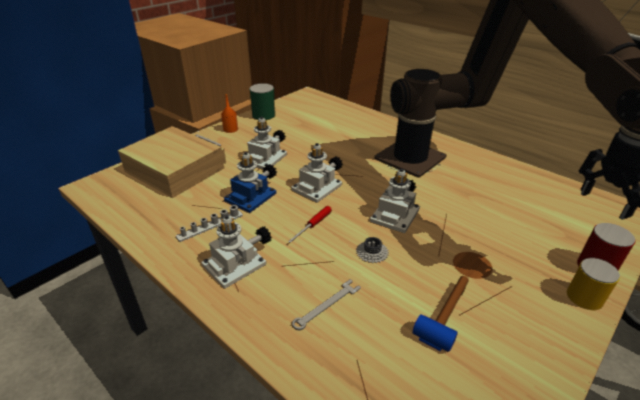

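Top view: the only cassette-like thing is at (272,227). The vise shapes are blue at (397,208) and white at (284,277), (336,150), (366,260) and (440,262). I choose the blue one, with the cassette at (272,227). Next comes a close crop and rough positions from the clouds.

Run:
```python
from h import *
s=np.load("s0.npz");a,b=s["a"],s["b"]
c1=cv2.resize(a[170:260,225:315],(400,400),interpolation=cv2.INTER_CUBIC);c2=cv2.resize(a[170:260,350:440],(400,400),interpolation=cv2.INTER_CUBIC)
save("pics/crop.png",np.hstack([c1,c2]))
for n,d in(("top",s["da"]),("scene",s["db"])):
    P=cloud(ctrl.camera_model(n),d).reshape(-1,3)
    for nm,c,r,zs in(("cas",(.51,.205),.07,[(.006,.03),(.03,.04)]),("hub",(.555,-.22),.07,[(.02,.115),(.116,.126),(.126,.133),(.14,.158),(.158,.17)])):
        Q=P[np.hypot(*(P[:,:2]-c).T)<r]
        for lo,hi in zs:
            q=Q[(Q[:,2]>lo)&(Q[:,2]<hi)]
            if len(q): print(n,nm,lo,hi,len(q),q.mean(0).round(4),q.min(0).round(3),q.max(0).round(3), ((q.min(0)+q.max(0))/2).round(3))
```

```text
top cas 0.006 0.03 246 [0.4988 0.1966 0.0125] [0.451 0.139 0.006] [0.573 0.273 0.03 ] [0.512 0.206 0.018]
top cas 0.03 0.04 59 [0.4996 0.1975 0.0339] [0.476 0.175 0.03 ] [0.522 0.221 0.039] [0.499 0.198 0.035]
top hub 0.02 0.115 551 [ 0.5454 -0.2267  0.0606] [ 0.488 -0.282  0.02 ] [ 0.616 -0.181  0.092] [ 0.552 -0.232  0.056]
top hub 0.116 0.126 123 [ 0.556  -0.2368  0.1229] [ 0.528 -0.268  0.116] [ 0.586 -0.209  0.126] [ 0.557 -0.238  0.121]
top hub 0.126 0.133 59 [ 0.5526 -0.2332  0.1285] [ 0.534 -0.26   0.126] [ 0.578 -0.211  0.133] [ 0.556 -0.235  0.129]
top hub 0.14 0.158 47 [ 0.5556 -0.2357  0.1519] [ 0.541 -0.254  0.144] [ 0.572 -0.222  0.158] [ 0.557 -0.238  0.151]
top hub 0.158 0.17 20 [ 0.5564 -0.2376  0.1617] [ 0.548 -0.246  0.158] [ 0.565 -0.227  0.167] [ 0.556 -0.236  0.162]
scene cas 0.006 0.03 366 [0.5066 0.2015 0.0153] [0.463 0.157 0.006] [0.538 0.236 0.03 ] [0.501 0.197 0.018]
scene cas 0.03 0.04 100 [0.4989 0.1967 0.0335] [0.473 0.174 0.03 ] [0.523 0.22  0.037] [0.498 0.197 0.034]
scene hub 0.02 0.115 928 [ 0.5745 -0.222   0.0617] [ 0.491 -0.284  0.02 ] [ 0.619 -0.18   0.113] [ 0.555 -0.232  0.067]
scene hub 0.116 0.126 90 [ 0.565  -0.2277  0.1231] [ 0.527 -0.265  0.118] [ 0.588 -0.209  0.126] [ 0.557 -0.237  0.122]
scene hub 0.126 0.133 59 [ 0.5644 -0.2332  0.129 ] [ 0.537 -0.266  0.126] [ 0.582 -0.209  0.133] [ 0.559 -0.238  0.129]
scene hub 0.14 0.158 67 [ 0.562  -0.2337  0.1493] [ 0.543 -0.258  0.14 ] [ 0.575 -0.223  0.158] [ 0.559 -0.24   0.149]
scene hub 0.158 0.17 20 [ 0.5586 -0.238   0.1615] [ 0.548 -0.247  0.158] [ 0.566 -0.232  0.166] [ 0.557 -0.239  0.162]
```

View pics/crop.png

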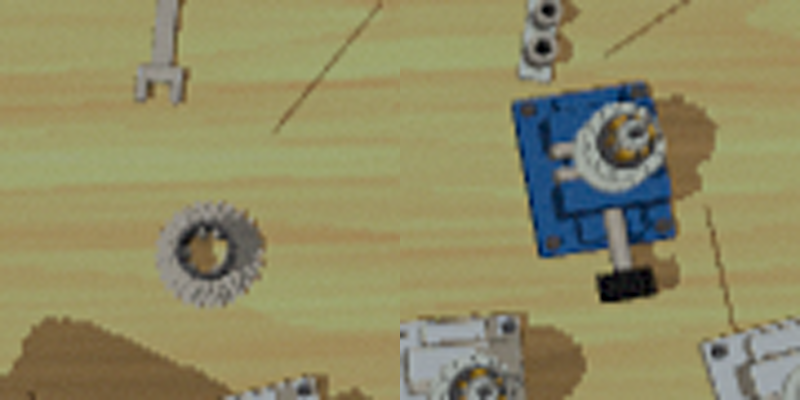

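Left crop: cassette, narrow end up, with the bore in view. Right crop: blue vise, with the hub's brass splines near the top. I'll move the wrist camera over the cassette.

Request:
carry_out(deltas=[-0.378,-0.295,0.01,0,0,0,-0.378,-0.295,0.01,0,0,0,-0.378,-0.295,0.01,0,0,0,-0.378,-0.295,0.01,0,0,0,-0.378,-0.295,0.01,0,0,0])

```text
time: 0.92
eef_pos: [0.4196, 0.3421, 0.225]
tcp_rot: [0.204, 0.979, 0.0, 0.0]
contact_force: [1.6, 0.7, 0.1]
opening: 0.996
finger_force: 0.0
```

```bash
cat >> h.py <<'E'
def delta(target,pos,quat): return (R.from_quat(quat).inv().apply(np.array(target)-pos)).round(4)
E
python3 - <<'E'
from h import *
s=ctrl.get_state();print(s["time"],s["eef_pos"],s["tcp_rot"],delta([.4985,.1975,.22],s["eef_pos"],s["tcp_rot"]))
print(ctrl.camera_model("wrist"))
E
```

```text
0.925 [0.4195685  0.34206565 0.22501587] [2.04292338e-01 9.78909836e-01 2.50838626e-04 3.33328879e-04] [-0.1302 -0.1009  0.005 ]
{'intrinsics': array([[309.70691629,   0.        , 317.27299355],
       [  0.        , 309.70691629, 201.32227699],
       [  0.        ,   0.        ,   1.        ]]), 'hand_eye': array([[ 2.27155054e-04, -9.66471009e-01, -2.56775655e-01,
         6.58063008e-02],
       [ 9.99998489e-01,  6.62069987e-04, -1.60730477e-03,
         1.40227191e-03],
       [ 1.72341692e-03, -2.56774902e-01,  9.66469699e-01,
        -1.40914095e-01],
       [ 0.00000000e+00,  0.00000000e+00,  0.00000000e+00,
         1.00000000e+00]])}
```

Request:
carry_out(deltas=[-0.13,-0.101,0.1,0,0,0,-0.13,-0.101,0.1,0,0,0,-0.13,-0.101,0.1,0,0,0,-0.13,-0.101,0.1,0,0,0,-0.13,-0.101,0.1,0,0,0])

```text
time: 1.55
eef_pos: [0.4977, 0.1992, 0.125]
tcp_rot: [0.205, 0.979, 0.0, -0.0]
contact_force: [0.6, 0.1, 0.4]
opening: 1.002
finger_force: 0.0
```

```bash
cat >> h.py <<'E'
def wristcloud(d,m,s):
    K=np.array(m["intrinsics"]);f=K[0,0]
    v,u=np.mgrid[:d.shape[0],:d.shape[1]].astype(float)
    x,y=u-K[0,2],v-K[1,2];r=np.hypot(x,y)+1e-9;t=np.tan(np.minimum(r/f,1.5))
    p=np.stack([x/r*t*d,y/r*t*d,d,np.ones_like(d)],-1)@np.array(m["hand_eye"]).T
    return R.from_quat(s["tcp_rot"]).apply(p[...,:3].reshape(-1,3)).reshape(p[...,:3].shape)+s["eef_pos"]
def wproj(P,m,s):
    H=np.linalg.inv(np.array(m["hand_eye"]));K=np.array(m["intrinsics"])
    q=R.from_quat(s["tcp_rot"]).inv().apply(np.asarray(P)-s["eef_pos"]);q=q@H[:3,:3].T+H[:3,3]
    r=np.hypot(q[:,0],q[:,1])+1e-12;th=np.arctan2(r,q[:,2])*K[0,0]
    return np.stack([q[:,0]/r*th+K[0,2],q[:,1]/r*th+K[1,2]],-1)
def ortho(im,m,s,c,z,half,n=400):
    # rectified top view of plane z: columns = +x world, rows = -y world
    g=np.linspace(-half,half,n);X,Y=np.meshgrid(g,-g)
    P=np.stack([X+c[0],Y+c[1],np.full_like(X,z)],-1).reshape(-1,3)
    uv=wproj(P,m,s).reshape(n,n,2).astype(np.float32)
    return cv2.remap(im,uv[...,0],uv[...,1],cv2.INTER_CUBIC)
E
python3 - <<'E'
from h import *
s=ctrl.get_state();im,d,m=cam("wrist")
np.savez("w1.npz",im=im,d=d,pos=s["eef_pos"],rot=s["tcp_rot"]);print(s["eef_pos"],s["tcp_rot"])
P=wristcloud(d.astype(float),m,s).reshape(-1,3)
P=P[d.ravel()>0]
Q=P[np.hypot(*(P[:,:2]-(.4985,.1975)).T)<.06]
for lo,hi in((-.005,.003),(.003,.008),(.011,.017),(.031,.037)):
    q=Q[(Q[:,2]>lo)&(Q[:,2]<hi)];
    if len(q)>5:print(lo,len(q),q.min(0).round(4),q.max(0).round(4),((q.min(0)+q.max(0))/2).round(4),cv2.minEnclosingCircle((q[:,:2]*1000).astype(np.float32)))
c=(.4985,.1975)
save("pics/w1.png",np.hstack([ortho(im,m,s,c,.034,.04),ortho(im,m,s,c,.022,.04)]))
E
```

```text
[0.49774938 0.19924414 0.12495151] [ 2.04953836e-01  9.78771617e-01  1.70111234e-04 -1.35030164e-04]
-0.005 8920 [ 0.4387  0.1376 -0.0043] [0.5583 0.2575 0.003 ] [ 0.4985  0.1975 -0.0007] ((498.5006408691406, 197.50137329101562), 59.998592376708984)
0.003 1344 [0.4591 0.1607 0.003 ] [0.5355 0.2362 0.008 ] [0.4973 0.1985 0.0055] ((497.3175354003906, 198.3188018798828), 38.41001510620117)
0.011 1006 [0.4654 0.1667 0.011 ] [0.5298 0.2307 0.017 ] [0.4976 0.1987 0.014 ] ((497.6126403808594, 198.5053253173828), 32.30646896362305)
0.031 1032 [0.4737 0.1752 0.031 ] [0.5207 0.222  0.0347] [0.4972 0.1986 0.0329] ((497.4262390136719, 198.65249633789062), 23.90586280822754)
```

View pics/w1.png

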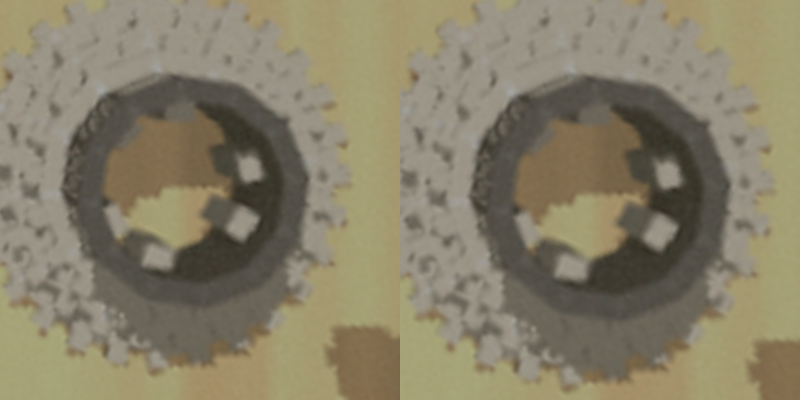

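The two rectified views show the collar centre near (187,190) and tooth tops at about 17, 88, 131, 205, 254 and 331 deg. That puts the cassette yaw near 51 deg (mod 120), with its centre near (0.4973, 0.1986). Next I look at the driver.

Request:
carry_out(deltas=[-0.03,-0.04,-0.04,0,0,0,-0.27,-0.377,-0.08,0,0,0,-0.27,-0.377,-0.08,0,0,0,-0.27,-0.377,-0.08,0,0,0,-0.27,-0.377,-0.08,0,0,0])

```text
time: 2.22
eef_pos: [0.5611, -0.0919, 0.1906]
tcp_rot: [0.203, 0.979, 0.0, 0.002]
contact_force: [0.7, 0.3, 0.1]
opening: 1.004
finger_force: 0.0
```

Run:
```python
from h import *
s=ctrl.get_state();print(s["time"],s["eef_pos"],delta([.5936,-.254,.20],s["eef_pos"],s["tcp_rot"]))
w=np.load("w1.npz");s=dict(eef_pos=w["pos"],tcp_rot=w["rot"]);m=ctrl.camera_model("wrist")
P=wristcloud(w["d"].astype(float),m,s);
k=(abs(P[...,2]-.033)<.0025)&(np.hypot(P[...,0]-.4973,P[...,1]-.1986)<.026)
q=P[k][:,:2];
# outer hull polygon fit: centre + yaw by maximizing min-area rect over hull at apothem 23
h=cv2.convexHull((q*1000).astype(np.float32))[:,0]
from scipy.optimize import minimize
def cost(p):
    a=np.radians(p[2]+30*np.arange(12));n=np.stack([np.cos(a),np.sin(a)],1)
    sup=((h-p[:2])@n.T).max(0); return ((sup-p[3])**2).sum()
best=min((minimize(cost,[497.3,198.6,y0,23],method="Nelder-Mead",options=dict(maxiter=3000)) for y0 in(6,13,21,28)),key=lambda r:r.fun)
print(best.x,best.fun)
# hull-edge yaw histogram
e=np.roll(h,-1,0)-h;L=np.hypot(*e.T);a=np.degrees(np.arctan2(e[:,1],e[:,0]))
z=(L**2*np.exp(1j*np.radians(12*a))).sum();print("flat yaw mod30",np.degrees(np.angle(z))/12,abs(z)/(L**2).sum())
# tooth tops: local z .022
k=(abs(P[...,2]-.0215)<.003)&(np.hypot(P[...,0]-.4973,P[...,1]-.1986)<.0165)
t=np.degrees(np.arctan2(P[k][:,1]-.1986,P[k][:,0]-.4973));print(np.histogram(t,36,(-180,180))[0])
g=w["im"].mean(2)
```

```text
2.225 [ 0.56111475 -0.09191376  0.19061769] [-0.0943 -0.1358 -0.0092]
[497.46268066 198.74103552  20.76282537  23.36961237] 0.12886589012712654
flat yaw mod30 -7.9587893 0.57036346
[ 0  5 12 10  3  0  8 12  8  0  0  0  0  4 11 10  2  0  8 13  8  0  0  0
  0  3 11 11  2  0  5  7  3  0  0  0]
```

Request:
carry_out(deltas=[-0.094,-0.136,-0.01,0,0,0,-0.094,-0.136,-0.01,0,0,0,-0.094,-0.136,-0.01,0,0,0,-0.094,-0.136,-0.01,0,0,0,-0.094,-0.136,-0.01,0,0,0])

```text
time: 2.85
eef_pos: [0.5922, -0.2523, 0.1991]
tcp_rot: [0.204, 0.979, 0.0, 0.0]
contact_force: [-0.2, -0.5, 0.0]
opening: 0.998
finger_force: 0.0
```

Run:
```python
from h import *
s=ctrl.get_state();im,d,m=cam("wrist");print(s["time"],s["eef_pos"],s["tcp_rot"],s["qpos"].round(3))
np.savez("w2.npz",im=im,d=d,pos=s["eef_pos"],rot=s["tcp_rot"])
P=wristcloud(d.astype(float),m,s)
c=np.array([.557,-.238])
def band(lo,hi,r):
    k=(d>0)&(P[...,2]>lo)&(P[...,2]<hi)&(np.hypot(P[...,0]-c[0],P[...,1]-c[1])<r); return P[k]
for lo,hi,r in((.118,.125,.036),(.126,.1295,.025),(.146,.152,.025),(.160,.167,.02)):
    q=band(lo,hi,r)
    if len(q)>5: print(lo,len(q),q.mean(0).round(4),((q.min(0)+q.max(0))/2).round(4),(q.max(0)-q.min(0)).round(4),cv2.minEnclosingCircle((q[:,:2]*1000).astype(np.float32)))
save("pics/w2.png",np.hstack([ortho(im,m,s,c,.150,.025),ortho(im,m,s,c,.128,.035)]))
```

```text
2.85 [ 0.59224998 -0.25225411  0.19909252] [2.03570421e-01 9.79060236e-01 1.53583721e-04 3.38496243e-04] [-5.600e-01  2.450e-01  1.687e+00  1.000e-03  1.209e+00 -1.721e+00]
0.118 2681 [ 0.5541 -0.2366  0.1213] [ 0.5552 -0.2373  0.1221] [0.0602 0.0599 0.0057] ((555.1389770507812, -237.132080078125), 30.388853073120117)
0.126 739 [ 0.5505 -0.2355  0.1267] [ 0.5554 -0.2372  0.1277] [0.0415 0.0419 0.0033] ((555.4622802734375, -237.0766143798828), 21.266748428344727)
0.146 584 [ 0.5546 -0.2368  0.1491] [ 0.5546 -0.2375  0.1492] [0.0316 0.0323 0.0057] ((555.3671264648438, -237.11048889160156), 16.665481567382812)
0.16 235 [ 0.5553 -0.2371  0.1621] [ 0.5553 -0.2369  0.162 ] [0.0101 0.0099 0.0031] ((555.36181640625, -237.1405487060547), 5.1780781745910645)
```

View pics/w2.png

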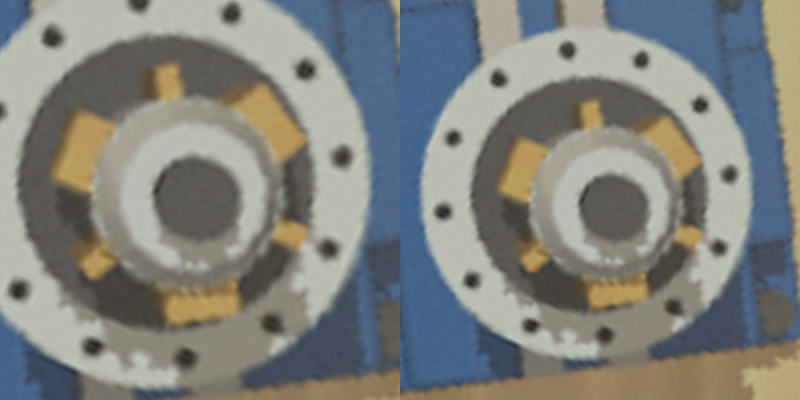

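The driver's wide teeth sit at about 42, 158 and 278 deg, so roughly 39 deg mod 120. I'll fit this from depth and head back to grasp.

Request:
carry_out(deltas=[0.267,0.376,0.0,0,0,0.1,0.267,0.376,0.0,0,0,0.2,0.267,0.376,0.0,0,0,0.274,0.267,0.376,0.0,0,0,0.274,0.267,0.376,0.02,0,0,0.274])

```text
time: 3.52
eef_pos: [0.5268, 0.0553, 0.1935]
tcp_rot: [0.335, 0.942, 0.0, 0.001]
contact_force: [0.7, 0.2, -0.3]
opening: 0.997
finger_force: 0.0
```

Run:
```python
from h import *
s=ctrl.get_state();print(s["time"],s["eef_pos"],R.from_quat(s["tcp_rot"]).as_matrix().round(4).tolist(),delta([.4975,.1987,.06],s["eef_pos"],s["tcp_rot"]))
w=np.load("w2.npz");s=dict(eef_pos=w["pos"],tcp_rot=w["rot"]);m=ctrl.camera_model("wrist")
im=w["im"];c=(.5554,-.2371)
n=400;o=ortho(im,m,s,c,.150,.02,n)
hsv=cv2.cvtColor(o,cv2.COLOR_RGB2HSV);g=np.linspace(-20,20,n);X,Y=np.meshgrid(g,-g);r=np.hypot(X,Y)
k=(hsv[...,1]>95)&(hsv[...,0]<30)&(hsv[...,2]>110)&(r<16.5)&(r>12.5)
a=np.degrees(np.arctan2(Y[k],X[k]));print(np.histogram(a,36,(-180,180))[0])
# template score: wide half-angle asin(4.6/14.3), narrow asin(1.4/14.3)
def sc(y):
    t=0
    for i in range(6):
        dd=np.abs((a-y-60*i+180)%360-180); t+=(dd<(18.7 if i%2==0 else 5.6)).sum()
    return t
ys=np.arange(0,120,1);S=np.array([sc(y) for y in ys]);b=S>=S.max()-2;print(ys[b],S.max(),len(a))
P=wristcloud(w["d"].astype(float),m,s);k=(abs(P[...,2]-.1495)<.002)&(np.hypot(P[...,0]-c[0],P[...,1]-c[1])<.017)&(np.hypot(P[...,0]-c[0],P[...,1]-c[1])>.0128)
a=np.degrees(np.arctan2(P[k][:,1]-c[1],P[k][:,0]-c[0]));print(np.histogram(a,36,(-180,180))[0])
S=np.array([sc(y) for y in ys]);b=S>=S.max()-2;print(ys[b],S.max(),len(a))
```

```text
3.525 [0.52682771 0.05526219 0.19347092] [[-0.7754, 0.6315, 0.0023], [0.6315, 0.7754, 0.0002], [-0.0017, 0.0016, -1.0]] [0.1135 0.0925 0.1334]
[  0   0 248 984 363   0   0 301 966 917 931 491   0   0   4 639 239   0
   0  21 711 755 785 864 398   3   0 426 735   0   0  10 882 995 980 858]
[38] 12354 14506
[ 0  0  0 16 10  0  0  6 18 22 22 12  0  0  0 14  5  0  0  2 19 17 20 16
  0  0  0  9 13  0  0  0 18 20 24 16]
[38] 283 299
```

Request:
carry_out(deltas=[0.1135,0.0925,0.07,0,0,0,0.1135,0.0925,0.1,0,0,0,0.1135,0.0925,0.134,0,0,0,0.1135,0.0925,0.134,0,0,0,0.1135,0.0925,0.134,0,0,0])

```text
time: 4.15
eef_pos: [0.4977, 0.1959, 0.0582]
tcp_rot: [0.335, 0.942, -0.0, -0.001]
contact_force: [0.4, -0.2, 0.8]
opening: 0.999
finger_force: 0.0
```

Run:
```python
from h import *
s=ctrl.get_state();print(s["time"],s["eef_pos"],s["contact_force"].round(2),R.from_quat(s["tcp_rot"]).as_matrix().round(4).tolist(),delta([.4975,.1987,.0175],s["eef_pos"],s["tcp_rot"]))
im,d,m=cam("wrist");P=wristcloud(d.astype(float),m,s)
k=(d>0)&(abs(P[...,2]-.033)<.003)&(np.hypot(P[...,0]-.4975,P[...,1]-.1987)<.027)
q=P[k];print(len(q),q.min(0),q.max(0),cv2.minEnclosingCircle((q[:,:2]*1000).astype(np.float32)))
```

```text
4.15 [0.49769248 0.19588973 0.05822838] [ 0.43 -0.22  0.84] [[-0.7755, 0.6314, -0.0014], [0.6314, 0.7755, -0.0005], [0.0008, -0.0013, -1.0]] [0.0019 0.0021 0.0407]
1992 [0.47380543 0.17528489 0.03002825] [0.52117752 0.22244844 0.03468894] ((497.3823547363281, 198.72048950195312), 23.801807403564453)
```

Request:
carry_out(deltas=[0.002,0.002,0.015,0,0,0,0.002,0.002,0.03,0,0,0,0.002,0.002,0.041,0,0,0,0.002,0.002,0.041,0,0,0])

```text
time: 4.7
eef_pos: [0.4974, 0.1974, 0.016]
tcp_rot: [0.337, 0.942, -0.001, -0.001]
contact_force: [0.1, 0.1, 0.3]
opening: 0.999
finger_force: 0.0
```

Request:
carry_out(deltas=[0,0,0,0,0,0,0,0,0,0,0,0,0,0,0,0,0,0,0,0,0,0,0,0,0,0,0,0,0,0], grip=40, grip_force=50)

```text
time: 5.32
eef_pos: [0.4993, 0.1981, 0.0184]
tcp_rot: [0.336, 0.942, 0.0, 0.001]
contact_force: [0.8, 0.7, 3.4]
opening: 0.522
finger_force: 52.6
```

Request:
carry_out(deltas=[0,0,-0.02,0,0,0,0,0,-0.06,0,0,0,0,0,-0.12,0,0,0,0,0,-0.19,0,0,0,0,0,-0.19,0,0,0], grip=40, grip_force=60)

```text
time: 5.95
eef_pos: [0.5008, 0.1986, 0.2127]
tcp_rot: [0.336, 0.942, 0.002, 0.004]
contact_force: [0.7, -0.5, -2.3]
opening: 0.519
finger_force: 62.4
```

Run:
```python
from h import *
s=ctrl.get_state();im,d,m=cam("wrist")
Rm=R.from_quat(s["tcp_rot"])
print(s["time"],s["eef_pos"],s["contact_force"].round(2),s["opening"],Rm.as_matrix().round(4).tolist(),s["qpos"].round(3))
print("to hub above",delta([.5554,-.2371,.208],s["eef_pos"],s["tcp_rot"]))
P=Rm.inv().apply((wristcloud(d.astype(float),m,s)-s["eef_pos"]).reshape(-1,3)).reshape(400,640,3)  # tool frame
r=np.hypot(P[...,0],P[...,1])
for lo,hi,rr in((-.025,-.01,.03),(-.003,.009,.04),(.008,.02,.05)):
    q=P[(d>0)&(P[...,2]>lo)&(P[...,2]<hi)&(r<rr)]
    if len(q)>9:print(lo,len(q),q.min(0).round(4),q.max(0).round(4),np.median(q,0).round(4),cv2.minEnclosingCircle((q[:,:2]*1000).astype(np.float32)))
save("pics/w3.png",im)
```

```text
5.95 [0.50075199 0.19855131 0.21269615] [ 0.72 -0.45 -2.32] 0.5194470031970787 [[-0.774, 0.6331, 0.0093], [0.6332, 0.774, 0.0019], [-0.006, 0.0074, -1.0]] [ 0.189 -0.004  1.935  0.     1.201 -0.696]
to hub above [-0.3181 -0.3026  0.0044]
-0.025 3982 [-0.0223 -0.0276 -0.025 ] [ 0.0252  0.0274 -0.01  ] [ 0.0061  0.0003 -0.0138] ((5.554797649383545, -0.0548618845641613), 28.19391632080078)
-0.003 3755 [-0.0177 -0.0299 -0.003 ] [0.0337 0.0314 0.009 ] [0.0162 0.0008 0.0062] ((10.530845642089844, 0.7436962127685547), 30.670148849487305)
0.008 5914 [-0.0397 -0.0432  0.008 ] [0.0459 0.0452 0.02  ] [0.0267 0.0012 0.0156] ((1.4864206314086914, 0.9222468137741089), 44.39430618286133)
```

View pics/w3.png

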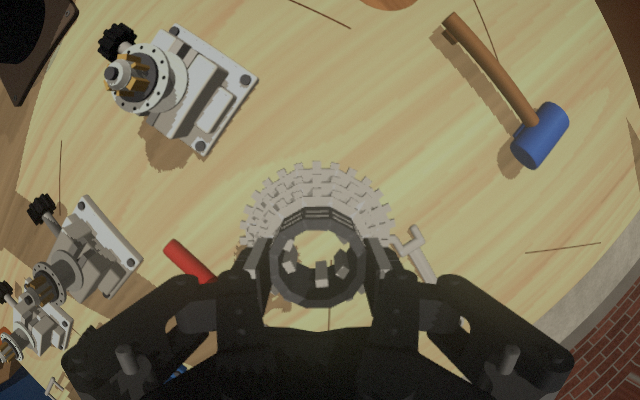

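Held well: the cassette is level in the fingers near (318,262), with its centre in the tool frame at about (+1.5, +0.7) mm. Carry it over the hub and turn it to the driver's angle (+0.215 rad about tool z).

Request:
carry_out(deltas=[-0.05,-0.048,0,0,0,0.05,-0.1,-0.096,0,0,0,0.1,-0.14,-0.134,0,0,0,0.15,-0.18,-0.172,0,0,0,0.2,-0.22,-0.21,0,0,0,0.215])

```text
time: 6.62
eef_pos: [0.5337, -0.1053, 0.2036]
tcp_rot: [0.436, 0.9, -0.0, -0.003]
contact_force: [0.5, 0.6, -1.6]
opening: 0.516
finger_force: 62.4
```

Run:
```python
from h import *
s=ctrl.get_state();print(s["time"],s["eef_pos"],s["contact_force"].round(2),R.from_quat(s["tcp_rot"]).as_matrix().round(4).tolist(),delta([.5558,-.2387,.208],s["eef_pos"],s["tcp_rot"]))
```

```text
6.625 [ 0.53369601 -0.10531858  0.20360971] [ 0.53  0.62 -1.61] [[-0.6198, 0.7847, -0.0059], [0.7847, 0.6198, 0.0026], [0.0057, -0.0031, -1.0]] [-0.1183 -0.0653 -0.0049]
```

Request:
carry_out(deltas=[-0.04,-0.022,-0.003,0,0,0,-0.08,-0.044,-0.003,0,0,0,-0.118,-0.065,-0.003,0,0,0,-0.118,-0.065,-0.003,0,0,0,-0.118,-0.065,-0.003,0,0,0])

```text
time: 7.25
eef_pos: [0.5566, -0.2356, 0.2073]
tcp_rot: [0.435, 0.9, 0.001, -0.003]
contact_force: [-0.4, 0.9, -2.4]
opening: 0.516
finger_force: 62.4
```

Request:
carry_out(deltas=[0,0,0,0,0,0,0,0,0,0,0,0])

```text
time: 7.5
eef_pos: [0.5579, -0.2356, 0.2102]
tcp_rot: [0.435, 0.901, 0.0, -0.0]
contact_force: [0.2, 0.3, -1.7]
opening: 0.516
finger_force: 62.4
```

Run:
```python
from h import *
s=ctrl.get_state();im,d,m=cam("wrist")
print(s["time"],s["eef_pos"],s["contact_force"].round(2),s["wrist_torque"].round(2),R.from_quat(s["tcp_rot"]).as_matrix().round(4).tolist(),delta([.5558,-.2387,.19],s["eef_pos"],s["tcp_rot"]),s["qpos"].round(2))
P=wristcloud(d.astype(float),m,s)
q=P[(d>0)&(abs(P[...,2]-.1625)<.004)&(np.hypot(P[...,0]-.5554,P[...,1]+.2371)<.012)]
print(len(q), q.mean(0) if len(q) else 0)
save("pics/w4.png",cv2.resize(im[160:360,200:440],(720,600)))
# static cameras: estimate cassette vs hub
for n in("top","scene"):
    i,dd,mm=cam(n);Q=cloud(mm,dd).reshape(-1,3)
    for lo,hi,c,r in((.116,.126,(.557,-.238),.036),(.186,.199,(.557,-.238),.05)):
        q=Q[(Q[:,2]>lo)&(Q[:,2]<hi)&(np.hypot(*(Q[:,:2]-c).T)<r)]
        if len(q)>5:print(n,lo,len(q),((q.min(0)+q.max(0))/2).round(4),(q.max(0)-q.min(0)).round(3))
```

```text
7.5 [ 0.5578971  -0.23557588  0.21023243] [ 0.16  0.31 -1.66] [-0.01 -0.02 -0.04] [[-0.6221, 0.7829, -0.0005], [0.7829, 0.6221, 0.0004], [0.0006, -0.0001, -1.0]] [-0.0012 -0.0036  0.0202] [-0.57  0.15  1.77  0.    1.22 -1.24]
17 [ 0.55772916 -0.24019397  0.16217598]
top 0.186 13 [ 0.5782 -0.2013  0.1961] [0.028 0.014 0.004]
scene 0.116 88 [ 0.5578 -0.2387  0.1214] [0.062 0.062 0.009]
scene 0.186 113 [ 0.5589 -0.2322  0.1957] [0.086 0.08  0.006]
```

View pics/w4.png

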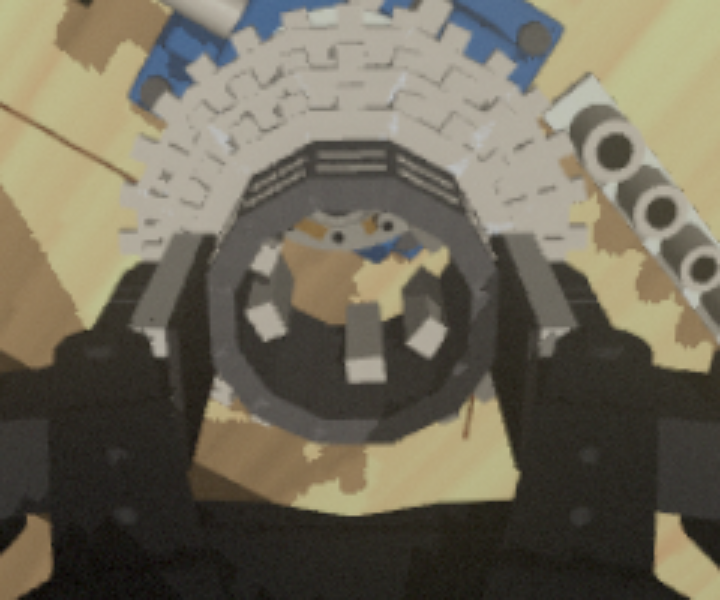

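Through the bore the hub flange shows, and the collar sits square in the pads at (350,290). Next I correct the centring slightly and go down slowly.

Request:
carry_out(deltas=[-0.0013,-0.003,0,0,0,0,-0.0013,-0.003,0.01,0,0,0,-0.0013,-0.003,0.02,0,0,0,-0.0013,-0.003,0.028,0,0,0,-0.0013,-0.003,0.028,0,0,0])

```text
time: 8.28
eef_pos: [0.5558, -0.2392, 0.1809]
tcp_rot: [0.435, 0.9, 0.0, -0.001]
contact_force: [0.1, 1.7, -1.2]
opening: 0.516
finger_force: 62.4
```

```bash
cat > st.py <<'E'
from h import *
s=ctrl.get_state();print(s["time"],s["eef_pos"].round(4),"F",s["contact_force"].round(2),"T",s["wrist_torque"].round(3),R.from_quat(s["tcp_rot"]).as_matrix().round(3).tolist())
def fit(n):
    i,dd,mm=cam(n);Q=cloud(mm,dd).reshape(-1,3);return i,Q
w={}
s=ctrl.get_state();im,d,m=cam("wrist");P=wristcloud(d.astype(float),m,s);z=s["eef_pos"][2]
T=R.from_quat(s["tcp_rot"]).inv().apply((P-s["eef_pos"]).reshape(-1,3)).reshape(P.shape)
q=P[(d>0)&(abs(P[...,2]-.1625)<.003)&(np.hypot(T[...,0],T[...,1])<.012)]
if len(q): print("axle top",len(q),((q.max(0)+q.min(0))/2).round(4))
q=P[(d>0)&(abs(T[...,2]+.0155)<.003)&(np.hypot(T[...,0]-.0015,T[...,1])<.026)&(abs(T[...,1])<.021)]
h=cv2.convexHull((q[:,:2]*1000).astype(np.float32));print("collar",len(q),cv2.minEnclosingCircle(h),q[:,2].mean().round(4))
E
python3 st.py
```

```text
8.275 [ 0.5558 -0.2392  0.1809] F [ 0.1  1.7 -1.2] T [ 0.009 -0.025  0.068] [[-0.621, 0.784, -0.002], [0.784, 0.621, 0.002], [0.003, -0.001, -1.0]]
axle top 284 [ 0.5583 -0.2404  0.1624]
collar 2653 ((555.2232055664062, -237.8513641357422), 24.196779251098633) 0.1946
```

```bash
cat > ax.py <<'E'
from h import *
s=ctrl.get_state();im,d,m=cam("wrist");P=wristcloud(d.astype(float),m,s)
T=R.from_quat(s["tcp_rot"]).inv().apply((P-s["eef_pos"]).reshape(-1,3)).reshape(P.shape)
print(s["eef_pos"].round(4))
def rep(n,k):
    q=T[k&(d>0)]
    if len(q)>5:
        c,r=cv2.minEnclosingCircle((q[:,:2]*1000).astype(np.float32));print(n,len(q),"tool mm min",(q.min(0)*1e3).round(1),"max",(q.max(0)*1e3).round(1),"circ",np.round(c,2),round(r,2))
rr=np.hypot(T[...,0],T[...,1])
rep("axle",(abs(P[...,2]-.163)<.002)&(rr<.013))
rep("nose",(abs(P[...,2]-.156)<.003)&(rr<.02))
rep("collar top",(abs(T[...,2]+.0165)<.0025)&(rr<.027)&(abs(T[...,1])<.0215))
rep("sprocket",(T[...,2]>.009)&(T[...,2]<.019)&(rr<.05))
save("pics/w5_%d.png"%(s["time"]*100),cv2.resize(im[160:360,200:440],(720,600)))
E
python3 ax.py
```

```text
[ 0.5562 -0.2395  0.1818]
axle 288 tool mm min [-12.5 -12.5  16.8] max [ 7.3  6.  20.8] circ [-2.83 -1.63] 10.96
nose 254 tool mm min [-7.  -8.9 23.9] max [ 5.2 10.9 28.5] circ [0.34 1.  ] 10.0
collar top 970 tool mm min [-21.3 -21.5 -18.8] max [ 25.1  21.5 -14. ] circ [ 2.03 -0.18] 23.93
sprocket 5641 tool mm min [-39.3 -43.5   9. ] max [46.  44.6 19. ] circ [1.67 0.55] 44.37
```

```bash
sed -i 's/^rep("axle".*/for rad in(.007,.009): rep("axle",(abs(P[...,2]-.163)<.0015)\&(rr<rad))/' ax.py; python3 ax.py; ls pics
```

```text
[ 0.5565 -0.2397  0.1824]
axle 194 tool mm min [-2.3 -4.  18.7] max [ 6.8  6.  20.9] circ [2.57 0.8 ] 5.23
axle 204 tool mm min [-2.3 -4.  18.7] max [ 7.2  6.  20.9] circ [2.6  0.79] 5.24
nose 246 tool mm min [-6.8 -9.  24.1] max [ 5.5 11.  29.4] circ [0.68 1.02] 9.99
collar top 964 tool mm min [-21.4 -21.5 -18.9] max [ 25.   21.5 -14. ] circ [ 2.09 -0.08] 24.02
sprocket 5615 tool mm min [-38.8 -43.8   9. ] max [46. 45. 19.] circ [1.55 0.6 ] 44.43
crop.png
scene.png
top.png
w1.png
w2.png
w3.png
w4.png
w5_832.png
w5_837.png
```

The axle end (2.6, 0.8) and the cassette axis (1.8, 0.4) agree within 1 mm. I'll nudge and keep going down.

Request:
carry_out(deltas=[0.0008,0.0004,0.002,0,0,0,0.0008,0.0004,0.005,0,0,0,0.0008,0.0004,0.008,0,0,0,0.0008,0.0004,0.011,0,0,0,0.0008,0.0004,0.011,0,0,0])

```text
time: 9.05
eef_pos: [0.556, -0.2386, 0.171]
tcp_rot: [0.435, 0.9, 0.0, -0.0]
contact_force: [-0.0, -0.6, -2.0]
opening: 0.518
finger_force: 62.4
```

Request:
carry_out(deltas=[0,0,0.001,0,0,0,0,0,0.002,0,0,0,0,0,0.003,0,0,0,0,0,0.003,0,0,0])

```text
time: 9.55
eef_pos: [0.5562, -0.2387, 0.1684]
tcp_rot: [0.435, 0.9, 0.0, -0.0]
contact_force: [0.3, -0.9, -2.4]
opening: 0.516
finger_force: 62.4
```

Request:
carry_out(deltas=[0,0,0.001,0,0,0,0,0,0.002,0,0,0,0,0,0.003,0,0,0,0,0,0.003,0,0,0])

```text
time: 10.05
eef_pos: [0.5562, -0.2387, 0.1654]
tcp_rot: [0.435, 0.9, 0.0, -0.0]
contact_force: [-0.7, -0.2, -2.9]
opening: 0.517
finger_force: 62.4
```

Request:
carry_out(deltas=[0,0,0.001,0,0,0,0,0,0.002,0,0,0,0,0,0.003,0,0,0,0,0,0.003,0,0,0])

```text
time: 10.55
eef_pos: [0.5562, -0.2387, 0.1623]
tcp_rot: [0.435, 0.9, 0.0, -0.0]
contact_force: [0.1, -0.3, -1.9]
opening: 0.518
finger_force: 62.4
```

Request:
carry_out(deltas=[0,0,0.001,0,0,0,0,0,0.002,0,0,0,0,0,0.003,0,0,0,0,0,0.004,0,0,0,0,0,0.004,0,0,0])

```text
time: 11.18
eef_pos: [0.5562, -0.2387, 0.1584]
tcp_rot: [0.435, 0.9, 0.0, -0.0]
contact_force: [0.2, 1.2, -2.3]
opening: 0.519
finger_force: 62.4
```

```bash
python3 st.py; python3 ax.py
```

```text
11.175 [ 0.5562 -0.2387  0.1584] F [ 0.18  1.22 -2.33] T [ 0.043 -0.047  0.001] [[-0.621, 0.784, -0.0], [0.784, 0.621, 0.0], [0.0, -0.0, -1.0]]
axle top 341 [ 0.5585 -0.2407  0.1619]
collar 2625 ((555.7177734375, -237.0757598876953), 23.98366928100586) 0.1721
[ 0.5562 -0.2387  0.1585]
axle 280 tool mm min [-3.5 -4.4 -5.2] max [ 7.   4.9 -3.1] circ [1.72 0.44] 5.3
axle 282 tool mm min [-3.5 -4.4 -5.2] max [ 7.   4.9 -3.1] circ [1.78 0.35] 5.37
nose 1321 tool mm min [-17.1 -17.3  -0.5] max [12.5 18.8  5.5] circ [-0.32  0.75] 18.24
collar top 1011 tool mm min [-21.4 -21.5 -19. ] max [ 25.   21.5 -14. ] circ [ 1.92 -0.3 ] 24.0
sprocket 5637 tool mm min [-38.9 -43.6   9. ] max [46. 45. 19.] circ [1.46 0.49] 44.56
```

Meshed about 10 mm deep with almost no force, and still centred. I'll slide it home.

Request:
carry_out(deltas=[0,0,0.001,0,0,0,0,0,0.003,0,0,0,0,0,0.005,0,0,0,0,0,0.007,0,0,0,0,0,0.008,0,0,0])

```text
time: 11.9
eef_pos: [0.5562, -0.2387, 0.1502]
tcp_rot: [0.435, 0.9, 0.0, -0.0]
contact_force: [-0.3, 0.0, -2.7]
opening: 0.52
finger_force: 62.4
```

Request:
carry_out(deltas=[0,0,0.001,0,0,0,0,0,0.002,0,0,0,0,0,0.003,0,0,0,0,0,0.003,0,0,0])

```text
time: 12.4
eef_pos: [0.5562, -0.2388, 0.1474]
tcp_rot: [0.435, 0.9, -0.0, -0.0]
contact_force: [-1.0, -0.1, -2.4]
opening: 0.517
finger_force: 62.4
```

Request:
carry_out(deltas=[0,0,0.0005,0,0,0,0,0,0.001,0,0,0,0,0,0.0015,0,0,0,0,0,0.0015,0,0,0])

```text
time: 12.9
eef_pos: [0.5563, -0.2388, 0.1465]
tcp_rot: [0.435, 0.9, -0.0, 0.0]
contact_force: [-1.0, 0.4, 0.8]
opening: 0.518
finger_force: 62.7
```

Request:
carry_out(deltas=[0,0,0.0005,0,0,0,0,0,0.001,0,0,0,0,0,0.001,0,0,0])

```text
time: 13.28
eef_pos: [0.5563, -0.2388, 0.1464]
tcp_rot: [0.435, 0.9, -0.0, -0.0]
contact_force: [-3.6, 2.0, 6.4]
opening: 0.519
finger_force: 63.3
```

Run:
```python
from h import *
s=ctrl.get_state();im,d,m=cam("wrist");P=wristcloud(d.astype(float),m,s)
c=(.5556,-.2373);r=np.hypot(P[...,0]-c[0],P[...,1]-c[1])
for a,b in((.0195,.0225),(.034,.043),(0,.004)):
    z=P[(d>0)&(r>a)&(r<b)&(P[...,2]>.11)&(P[...,2]<.17)][:,2];print(a,len(z),np.percentile(z,[5,25,50,75,95]).round(4))
w=np.load("w1.npz");s=dict(eef_pos=w["pos"],tcp_rot=w["rot"]);P=wristcloud(w["d"].astype(float),m,s);r=np.hypot(P[...,0]-.4975,P[...,1]-.1987)
for a,b in((.0195,.0225),(.034,.043)):
    z=P[(r>a)&(r<b)][:,2];print("bench",a,np.percentile(z,[5,25,50,75,95]).round(4))
```

```text
0.0195 1732 [0.1593 0.1599 0.1603 0.1607 0.1622]
0.034 3631 [0.1281 0.1289 0.1296 0.1343 0.136 ]
0 213 [0.1612 0.1617 0.1621 0.1625 0.1631]
bench 0.0195 [0.0314 0.0324 0.2008 0.2221 0.2259]
bench 0.034 [-0.      0.0064  0.1967  0.2062  0.2255]
```

Home: collar top 1.8 mm below the axle end (2.0 nominal), with firm light contact. Release and rise.

Request:
carry_out(deltas=[0,0,-0.0005,0,0,0,0,0,-0.0005,0,0,0,0,0,-0.0005,0,0,0,0,0,-0.0005,0,0,0,0,0,-0.0005,0,0,0], grip=100)

```text
time: 13.95
eef_pos: [0.5563, -0.2388, 0.1454]
tcp_rot: [0.435, 0.9, 0.0, -0.0]
contact_force: [-0.9, -0.5, 0.4]
opening: 0.997
finger_force: 0.0
```

Request:
carry_out(deltas=[0,0,-0.01,0,0,0,0,0,-0.03,0,0,0,0,0,-0.06,0,0,0,0,0,-0.1,0,0,0,0,0,-0.1,0,0,0])

```text
time: 14.58
eef_pos: [0.5586, -0.2402, 0.2525]
tcp_rot: [0.435, 0.9, -0.001, 0.006]
contact_force: [1.1, 0.8, 0.2]
opening: 0.999
finger_force: 0.0
```

Run:
```python
from h import *
s=ctrl.get_state();im,d,m=cam("wrist");P=wristcloud(d.astype(float),m,s);print(s["eef_pos"],s["opening"],s["contact_force"].round(1))
c=(.5556,-.2373);r=np.hypot(P[...,0]-c[0],P[...,1]-c[1])
for a,b in((.0195,.0225),(.034,.043),(0,.004)):
    z=P[(d>0)&(r>a)&(r<b)&(P[...,2]>.11)&(P[...,2]<.17)][:,2];print(a,len(z),np.percentile(z,[5,50,95]).round(4))
save("pics/w9.png",im)
```

```text
[ 0.55860477 -0.24018798  0.25245688] 0.9985469027271444 [1.1 0.8 0.2]
0.0195 626 [0.1591 0.1603 0.1614]
0.034 2070 [0.1281 0.1295 0.1356]
0 78 [0.1614 0.1621 0.1634]
```

View pics/w9.png

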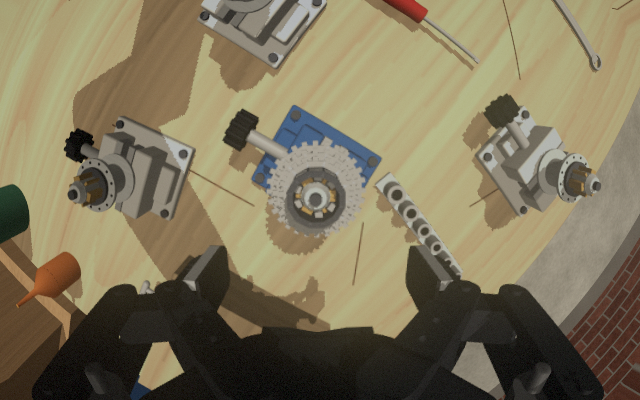

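The picture shows the cassette seated level on the blue vise's hub at (316,195), with the splines meshed and the gripper clear. I'll hand it in.

```bash
python3 -c "
from plant import ctrl;print(ctrl.sign_off())"
```

```text
the job is handed in; nothing more can be done
None
```

The cassette is fully home on the blue vise's hub, narrow end up and meshed without forcing (no rocking was needed); I let go once it was home, left the other tools alone and handed the job in.

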